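# Close the draft shield and tare the balance touch-free

## Task

The empty weighing dish stands ready on the analytical balance, but the sliding cover on top of the draft shield was left open: push the cover gently forward with the fingertips until it is fully shut. Then tare the balance touch-free: point straight down at the round sensor at the right-hand end of the display panel (right as seen from the robot, facing the display), fingertips a couple of centimetres above it, and stay there for two seconds without touching the panel, before drawing the hand well back from it. Do not point at the left-hand sensor, which would print, and leave the dish and everything else on the bench where they are.

Things in the scene. Friction and masses are not known exactly. Their poses are not given: they have to be found in the camera images.
- balance: The analytical balance, white, 340 mm deep (x), 210 mm wide (y), fixed to the bench. Origin at bench level; x points from its display side (towards the robot) to its back, y to the left as seen from the robot, z up. Display panel: x -170 to -55 mm. Glass draft shield with the weighing chamber: x -58 to 114 mm, y -105 to 105 mm, top of its frame at z 234 mm. Rear column: x 114 to 170 mm, top at z 228 mm. Lists with it the panel and the cover.
- cover (a joint): Sliding top cover of the draft shield (glass pane 196 mm wide, 186 mm long, its top at z 240 mm above the bench). Value in m: 0 = against its front stop, fully shut; it grows as the cover slides back along the balance's +x, up to 0.14; the chamber is properly covered below 0.008. It slides with about 1.5 N and stays where it is left.
- ledge (a point): Point on the cover's grey thumb ledge: middle of the ledge's upright rear face (which faces the balance's +x), z 251 mm above the bench. The ledge is 110 mm long along the balance's y and rises from 242 to 261 mm; its front side is a ramp. Behind its rear face the glass is flat (top at z 240 mm) and free. Pushing this face along the balance's -x shuts the cover. The point moves with the cover; the axes are the balance's.
- terminal: The display panel of the balance, a wedge sloping up 12 degrees from 36 mm high at its front edge to 60 mm at the draft shield, 210 mm wide. It must not be touched. Origin and axes as balance.
- tare_sensor (a point): Centre of the right-hand (balance -y) touch-free sensor, a round dark window of 23 mm in a 30 mm metal ring, on the panel 35 mm from its front edge and 77 mm in front of the draft shield's glass; about 45 mm above the bench. It tares the balance when fingertips pointing down at it stay 5 to 45 mm above it (midway between the two fingers within 20 mm of its centre, seen from above). Axes are the balance's, z up.
- print_sensor (a point): Centre of the left-hand (balance +y) touch-free sensor, the same window 166 mm to the left of the first. It prints when fingertips come over it lower than about 55 mm. Axes are the balance's.
- pan (a point): Centre of the top of the round steel weighing pan (104 mm across) inside the chamber, 74 mm above the bench, at x 34 mm of the balance.
- dish: Empty aluminium weighing dish, 86 mm across, 12 mm high, 20 g, loose on the pan. Origin at the centre of its underside.
- weight: Knobbed steel calibration weight, 38 mm across, 60 mm high, standing loose beside the balance. Origin under its centre. Leave alone.
- jar: Amber glass sample jar with white cap, 60 mm across, 70 mm high, loose beside the balance. Origin under its centre. Leave alone.
- beaker: Glass beaker, 68 mm across, 90 mm high, loose beside the balance. Origin under its centre. Leave alone.
- pasta_dish: White dish with short dry pasta, 116 mm across, 22 mm high, loose beside the balance. Origin under its centre. Leave alone.
- spatula: Double-ended steel lab spatula lying on the bench in front of the balance, 175 mm long along its own x, 14 mm wide, 4 mm high. Leave alone.
- colour_meter: Hand-held colour meter standing on its black foot (60 mm across), white head, 228 mm high, left rear of the bench. Origin under its centre. Leave alone.
- pen: Pen, 125 mm long, lying on the notebook at the right. Leave alone.

How it is judged:
By the outcome, as a careful person would: the job done as asked, in the order asked, and still so for the second after the job is handed in, with the robot touching nothing.
It also fails if it takes over 48 s, if anything falls off the work surface, if the arm or the gripper's body presses on something with over 40 N, if the wrist force passes 120 N, or if a joint passes its speed limit or range.

## Robot

A 6-joint arm with a two-finger parallel gripper is mounted at the origin on the work surface. World frame = base frame: x ahead of the robot, y to its left, z up, the work surface at z = 0. Lengths are in m, angles in rad, forces in N, time in s.
With the tool pointing down it reaches from about 0.35 to 1 m from the base axis. Payload 7.1 kg.
Tool frame: the origin (TCP) lies between the finger pads; the fingertips stand 22 mm ahead of it and the grasp point (between the pads) lies 3 mm ahead of it; x points along the fingers, y is the direction in which the jaws open and shut, and the axes are right-handed (so a half turn about x gives the same grasp; the last joint's range is limited). The gripper opens to 85 mm and grips with 20 to 120 N. Pads are 22 mm wide; open, the fingers measure 114 mm over their backs; the gripper's body (76 mm by 85 mm) begins 54 mm behind the grasp point. The pads swing forward as they close: fully open they stand 13 mm farther back than shut.
Start: joints at [1.131, 0.423, 1.63, -0, 1.089, -0.019], TCP at [0.255, 0.57, 0.253] pointing down, gripper open.
Joint ranges: [-3, 3], [-0.9, 2.11], [0.09, 2.58], [-1.31, 4.45], [0.11, 2.69], [-2.54, 2.54]. Speed limits (rad/s): [2.39, 2.39, 3.01, 3.14, 3.14, 3.14].

## Interface

Orientations are given as a rotation vector (axis times angle).
In Python, from rig import manip gives the robot as it stands. The module is installed in compiled form; this text tells all that it offers. Calls block until the motion is done:
- manip.move_to(position, orientation): joint-space move of the TCP to a pose.
- manip.servo_line(position, orientation=None, rate=0.15): straight line of the TCP; orientation=None keeps the orientation; rate is the mean speed in m/s.
- manip.set_joints(angles): joint-space move.
- manip.command_gripper(opening, f_grip=None): finger opening in m; f_grip is the grip in N (None keeps the last); returns when the fingers have stopped.
- manip.hold(seconds).
- manip.solve_ik(position, orientation): joint angles nearest the present ones, or None.
- manip.camera(name): name is "scene" or "top" or "wrist"; returns a dict with "image" (384x512x3 uint8, red, green, blue), "fx", "fy", "cx", "cy" (pixels), "k1" (the pictures are not rectified: a ray, as slopes to the right and down, at radius r is drawn at 1 + k1 r^2 times it, then the intrinsics apply), "cam_to_world" (4x4, takes a point from camera to world coordinates); the wrist camera has in their place "mount" (4x4, takes a point from camera to tool coordinates, whose origin is the TCP and whose axes are the tool frame's). Camera axes: x right, y down, z forward; pixel columns grow to the right and rows downward; lengths in m; the calibration is good to about 2 mm. A picture is of the moment at which its call begins: read the wrist's pose just before it. There is no depth.
A pose or a line that the arm cannot do raises manip.IKError and nothing moves.
- manip.sign_off(): hands the job in, once; it reports no verdict.
Readings, each from a call of its own:
- manip.get_time(): time.
- manip.get_joint_positions(): joint angles.
- manip.get_joint_vel(): joint speeds.
- manip.get_tau(): joint torques, N m.
- manip.get_position(): TCP position.
- manip.get_ee_rot(): TCP orientation.
- manip.get_contact_force(): force on the tool from outside, world axes, zero at the start.
- manip.get_torque(): the same for the moment, N m.
- manip.get_width(): finger opening in m.
Only numpy, scipy, OpenCV 4.12 (cv2) and the standard library are available. Lean on these libraries where they do the work, as an engineer would, in place of code of your own. Each camera call takes 0.05 s, during which the arm holds its last target. There are 200 camera calls.

## Working session

There is one attempt and no reset: what is moved stays moved. The work goes in short steps, each a Python script; the robot and the scene stay as the last script left them, time stands still between calls to the robot, and variables do not carry over. Pictures are saved under pics/ and viewed, about 8 in all and at most 12, crops included, and the job is handed in when it is done.

```bash
mkdir -p pics; python3 - <<'E'
from rig import manip
import cv2,numpy as np,pickle
d={}
for n in("scene","top","wrist"):
    if n=="wrist": p=manip.get_position();r=manip.get_ee_rot();print(p,r)
    c=manip.camera(n);d[n]=c
    cv2.imwrite(f"pics/{n}0.png",c["image"][...,::-1])
    print(n,[c[k] for k in("fx","fy","cx","cy","k1")],c.get("cam_to_world"))
pickle.dump(d,open("d0.pkl","wb"))
for n in("scene","top"):
    cv2.imwrite(f"pics/{n}0b.png",cv2.resize(d[n]["image"][...,::-1],(800,600),interpolation=cv2.INTER_CUBIC))
print(manip.get_time())
E
```

```text
scene [426.1050893467686, 426.1050893467686, 252.07721025959, 197.48992827883754, -0.016162269761462705] [[-0.06133644 -0.90286916  0.42551748  0.00646733]
 [-0.998114    0.05655359 -0.02387744  0.03878171]
 [-0.00250634 -0.42617952 -0.90463514  1.34821114]
 [ 0.          0.          0.          1.        ]]
top [450.225438021799, 450.225438021799, 255.20880527991906, 186.25877954964508, -0.12484273909870928] [[ 0.00803995 -0.99242478  0.12259041  0.36520148]
 [-0.99993207 -0.00901368 -0.00739036  0.00234251]
 [ 0.00843937 -0.12252267 -0.99242983  1.7414801 ]
 [ 0.          0.          0.          1.        ]]
[0.25509217 0.57008445 0.25265174] [ 0.32907082  1.5457798  -0.33112065]
wrist [279.42127871894564, 279.42127871894564, 260.9702842387778, 192.73889157255158, -0.01785271394807344] None
0.15
```

View pics/scene0b.png

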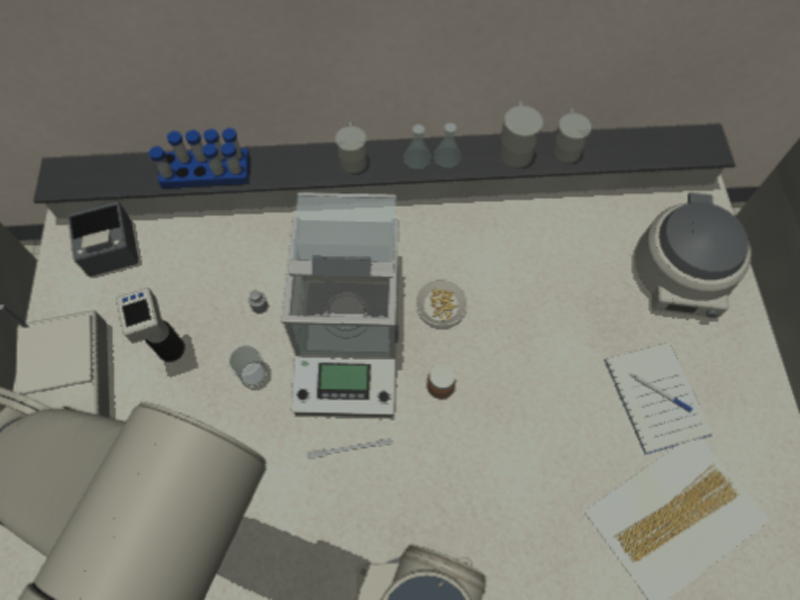

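View pics/top0b.png

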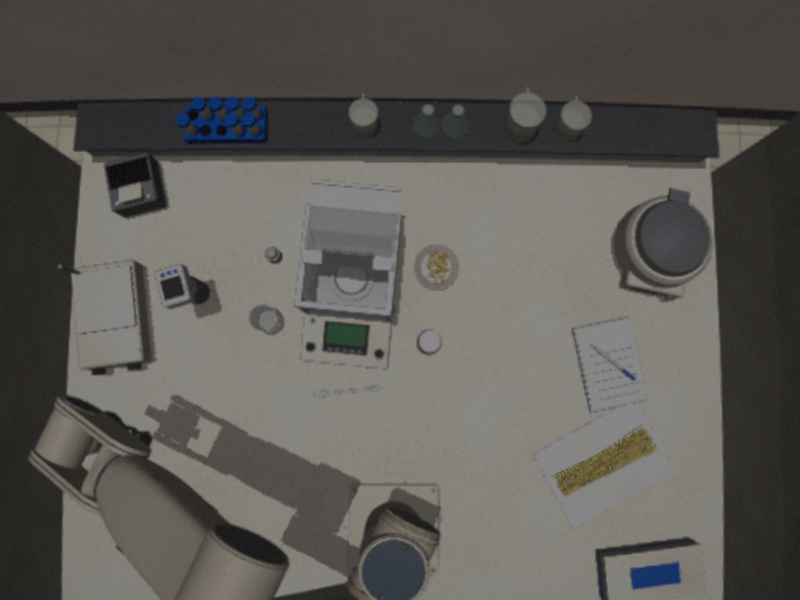

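The balance stands upright in both views. Its display is near (345,380) in scene and (345,335) in top, with dark sensors at its corners and the cover slid to the rear. I'll enlarge both.

```bash
python3 - <<'E'
import cv2,numpy as np,pickle
d=pickle.load(open("d0.pkl","rb"))
s=d["scene"]["image"][115:275,170:270,::-1]; t=d["top"]["image"][110:245,180:265,::-1]
f=lambda a:cv2.resize(np.clip(a*1.4,0,255).astype(np.uint8),(400,int(a.shape[0]*400/a.shape[1])),interpolation=cv2.INTER_CUBIC)[:600]
# scene scale 3.75 vs top: use uniform scale
s=cv2.resize(s,None,fx=3.75,fy=3.75,interpolation=cv2.INTER_CUBIC);t=cv2.resize(np.clip(t*1.5,0,255).astype(np.uint8),None,fx=4.4,fy=4.4,interpolation=cv2.INTER_CUBIC)
o=np.zeros((600,s.shape[1]+t.shape[1]+10,3),np.uint8);o[:s.shape[0],:s.shape[1]]=s;o[:t.shape[0],-t.shape[1]:]=t
print(s.shape,t.shape,o.shape)
cv2.imwrite("pics/z.png",o)
E
```

```text
(600, 375, 3) (594, 374, 3) (600, 759, 3)
```

View pics/z.png

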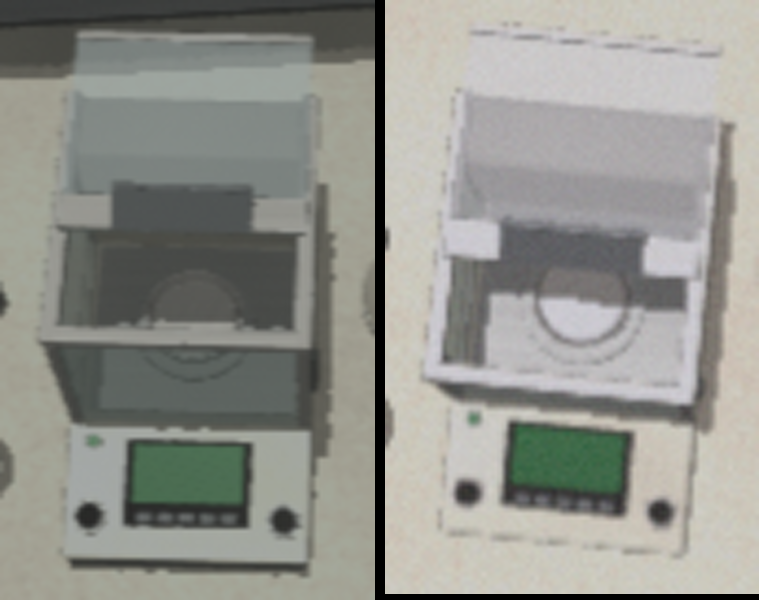

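```bash
cat > h.py <<'E'
import cv2,numpy as np
def ray(c,px,T=None):
    T=c["cam_to_world"] if T is None else T
    q=(np.array(px,float)-[c["cx"],c["cy"]])/[c["fx"],c["fy"]]; s=q.copy()
    for _ in range(20): s=q/(1+c["k1"]*(s@s))
    return T[:3,3],T[:3,:3]@np.append(s,1)
def onz(c,px,z,T=None):
    o,d=ray(c,px,T); return o+d*(z-o[2])/d[2]
def tri(r1,r2):
    A=np.c_[r1[1],-r2[1]]; t=np.linalg.lstsq(A,r2[0]-r1[0],rcond=None)[0]
    a,b=r1[0]+t[0]*r1[1],r2[0]+t[1]*r2[1]; return (a+b)/2,np.linalg.norm(a-b)
E
python3 - <<'E'
from h import *
import pickle
np.set_printoptions(precision=4,suppress=True)
d=pickle.load(open("d0.pkl","rb")); S,T=d["scene"],d["top"]
s=lambda u,v:((u+.5)/3.75-.5+170,(v+.5)/3.75-.5+115)
t=lambda u,v:((u-385+.5)/4.4-.5+180,(v+.5)/4.4-.5+110)
def dark(c,p,z):
    x,y=map(int,np.round(p)); w=c["image"][y-5:y+6,x-5:x+6].astype(float).mean(2)
    w=np.clip(np.median(w)*.75-w,0,None); Y,X=np.mgrid[y-5:y+6,x-5:x+6]; return ((w*X).sum()/w.sum(),(w*Y).sum()/w.sum())
for n,a,b in(("L",s(89,516),t(467,492)),("R",s(284,520),t(660,511))):
    a=dark(S,a,0);b=dark(T,b,0);print("sensor",n,onz(S,a,.045),onz(T,b,.045),tri(ray(S,a),ray(T,b)))
for n,a,b,z in(("ledgeL",s(112,183),t(503,220),.261),("ledgeR",s(252,187),t(648,235),.261),("frameFL",s(42,340),t(427,377),.234),("frameFR",s(310,348),t(693,401),.234),
 ("covRL",s(78,34),t(473,28),.24),("covRR",s(312,38),t(719,50),.24)):
    print(n,onz(S,a,z),onz(T,b,z),tri(ray(S,a),ray(T,b)))
E
```

```text
sensor L [0.439  0.2036 0.045 ] [0.4389 0.2032 0.045 ] (array([0.4389, 0.2034, 0.0453]), np.float64(0.0004717060097733635))
sensor R [0.4241 0.0383 0.045 ] [0.4239 0.0377 0.045 ] (array([0.4239, 0.038 , 0.0456]), np.float64(0.0006283119691884093))
ledgeL [0.6377 0.1572 0.261 ] [0.6363 0.155  0.261 ] (array([0.6357, 0.1557, 0.2644]), np.float64(0.0021787596135437364))
ledgeR [0.6272 0.0481 0.261 ] [0.6257 0.0447 0.261 ] (array([0.6252, 0.0463, 0.2643]), np.float64(0.003435805199541565))
frameFL [0.5186 0.2148 0.234 ] [0.5187 0.2135 0.234 ] (array([0.5187, 0.2142, 0.2338]), np.float64(0.00134693821598144))
frameFR [0.4992 0.0107 0.234 ] [0.5022 0.0095 0.234 ] (array([0.503 , 0.01  , 0.2252]), np.float64(0.0008781856412899799))
covRL [0.795  0.1867 0.24  ] [0.7926 0.1844 0.24  ] (array([0.7909, 0.1848, 0.2456]), np.float64(0.0022286098379394052))
covRR [ 0.7786 -0.0083  0.24  ] [ 0.7763 -0.0081  0.24  ] (array([ 0.7749, -0.008 ,  0.2453]), np.float64(3.493334273611177e-05))
```

Both sensors triangulate to z≈0.045 and 166 mm apart. Yaw is about −5.2° and the ledge point is near (0.631, 0.101), which agrees with the frame and cover edges. Next I'll close the fingers and go behind the ledge.

```bash
cat >> h.py <<'E'
from scipy.spatial.transform import Rotation as R
th=-0.0905; bx=np.array([np.cos(th),np.sin(th),0]); by=np.array([-np.sin(th),np.cos(th),0])
LED=np.array([.631,.101,0]); TARE=np.array([.424,.038,.045])
def orient(s):
    x=np.array([0,0,-1.]);y=s*by; return R.from_matrix(np.c_[x,y,np.cross(x,y)]).as_rotvec()
E
python3 - <<'E'
from h import *
from rig import manip
import pickle
np.set_printoptions(precision=4,suppress=True)
p0=LED+bx*.045
q0=manip.get_joint_positions()
best=None
for s in(1,-1):
    o=orient(s); q=manip.solve_ik(np.append(p0[:2],.36),o); print(s,q,manip.solve_ik(np.append(TARE[:2],.092),o))
    if q is not None and (best is None or abs(q[5])<best[0]): best=(abs(q[5]),s,o)
s,o=best[1:]; open("s.txt","w").write(str(s))
manip.command_gripper(0.0,20)
p=manip.get_position(); manip.servo_line([p[0],p[1],.36],rate=.2)
manip.move_to(np.append(p0[:2],.36),o)
f0=manip.get_contact_force()
manip.servo_line(np.append(p0[:2],.285),rate=.1)
T=manip.get_position();r=manip.get_ee_rot()
c=manip.camera("wrist"); s_=manip.camera("scene")
cv2.imwrite("pics/w1.png",np.hstack([c["image"],s_["image"][100:290,160:290].repeat(2,0).repeat(2,1)[:384]])[...,::-1])
print(T,r,f0,manip.get_contact_force(),manip.get_width(),manip.get_time())
E
```

```text
1 [ 0.125   0.4187  1.3862 -0.      1.3367 -1.3553] [ 0.0614  0.4317  2.1543 -0.      0.5556 -1.4189]
-1 [0.125  0.4187 1.3862 0.     1.3367 1.7863] [0.0614 0.4317 2.1543 0.     0.5556 1.7227]Traceback (most recent call last):
  File "<stdin>", line 19, in <module>
    return _nx.concatenate(arrs, 1, dtype=dtype, casting=casting)
           ~~~~~~~~~~~~~~~^^^^^^^^^^^^^^^^^^^^^^^^^^^^^^^^^^^^^^^
ValueError: all the input array dimensions except for the concatenation axis must match exactly, but along dimension 0, the array at index 0 has size 384 and the array at index 1 has size 380
```

```bash
python3 - <<'E'
from h import *
from rig import manip
np.set_printoptions(precision=4,suppress=True)
T=manip.get_position();r=manip.get_ee_rot()
c=manip.camera("wrist")
cv2.imwrite("pics/w1.png",c["image"][...,::-1])
print(T,r,manip.get_contact_force(),manip.get_width(),manip.get_time());print(c["mount"])
M=np.eye(4);M[:3,:3]=R.from_rotvec(r).as_matrix();M[:3,3]=T
W=M@c["mount"]; print(W)
E
```

```text
[0.6763 0.097  0.2861] [ 0.0713  1.5679 -0.0709] [-0.9557  0.3582  0.6631] -0.0003905942485946793 4.9083
[[ 0.0004 -0.3003  0.9539 -0.1203]
 [ 1.     -0.     -0.0005  0.0001]
 [ 0.0002  0.9539  0.3003 -0.0752]
 [ 0.      0.      0.      1.    ]]
[[ 0.0906  0.9494  0.3006  0.6013]
 [ 0.9959 -0.0863 -0.0274  0.1039]
 [-0.0001  0.3019 -0.9533  0.4062]
 [ 0.      0.      0.      1.    ]]
```

View pics/w1.png

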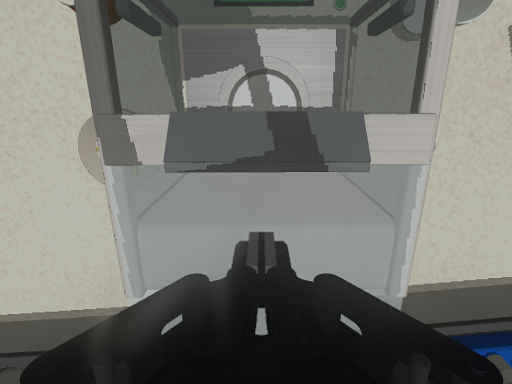

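The wrist view shows the ledge with its rear top edge at row ~163 (columns 165–369). The shut fingertips are at about (262,240), centred behind it over clear glass. I'll cross-check that edge, then descend and push with force monitoring.

```bash
python3 - <<'E'
from h import *
from rig import manip
np.set_printoptions(precision=4,suppress=True)
T=manip.get_position();M=np.eye(4);M[:3,:3]=R.from_rotvec(manip.get_ee_rot()).as_matrix();M[:3,3]=T
c=manip.camera("wrist");W=M@c["mount"]
a,b=(onz(c,p,.261,W) for p in((165,163),(369,163)));m=(a+b)/2
print("ledge",a,b,m,np.linalg.norm(a-b))
if np.linalg.norm(m[:2]-LED[:2])>.008: raise SystemExit("disagree")
o=manip.get_ee_rot()
manip.servo_line([T[0],T[1],.270],rate=.05)
f0=manip.get_contact_force();p=manip.get_position();p[2]=.270;print(p,f0)
st=p.copy();go=0
while go<.175:
    step=.01 if go<.11 else .004
    go+=step; manip.servo_line(st-bx*go,rate=.04)
    f=(manip.get_contact_force()-f0); q=manip.get_position()
    print(round(go,3),round((st-q)@bx,4),f.round(2),q[2].round(4))
    if f@bx>7 or abs(f[2])>6: break
print(manip.get_time())
E
```

```text
ledge [0.626  0.0507 0.261 ] [0.6357 0.158  0.261 ] [0.6309 0.1044 0.261 ] 0.10778672413916368
[0.676  0.0969 0.27  ] [ 0.2394  1.1002 -0.1259]
0.01 0.0102 [-1.19 -1.7   0.23] 0.2703
0.02 0.0202 [ 0.1  -1.74  0.33] 0.2701
0.03 0.0302 [-0.67 -1.83 -0.28] 0.2701
0.04 0.0404 [-0.02 -1.08  0.61] 0.27
0.05 0.0505 [-0.08 -0.88 -0.17] 0.27
0.06 0.0605 [-0.62 -0.56  0.17] 0.27
0.07 0.0704 [-0.46 -1.74 -0.21] 0.27
0.08 0.0804 [ 0.26 -1.11 -0.87] 0.27
0.09 0.0904 [-0.24 -0.83  0.78] 0.27
0.1 0.1005 [ 0.29 -0.44  0.62] 0.27
0.11 0.1104 [ 0.19 -0.28 -0.66] 0.27
0.12 0.1205 [-0.12  0.2  -0.57] 0.27
0.124 0.1243 [-0.12 -0.67  0.92] 0.27
0.128 0.127 [ 5.14 -2.34 -2.32] 0.2702
0.132 0.1273 [ 19.37  -3.51 -12.89] 0.2705
10.9667
```

Stop felt at 0.127 m of travel (the force rose sharply and motion ceased). I'll back off, lift and check.

```bash
python3 - <<'E'
from h import *
from rig import manip
np.set_printoptions(precision=4,suppress=True)
p=manip.get_position();p[2]=.271
manip.servo_line(p+bx*.03,rate=.08)
p=manip.get_position(); manip.servo_line([p[0],p[1],.36],rate=.15)
manip.hold(.2)
T=manip.get_position();M=np.eye(4);M[:3,:3]=R.from_rotvec(manip.get_ee_rot()).as_matrix();M[:3,3]=T
c=manip.camera("wrist");np.save("W.npy",M@c["mount"])
cv2.imwrite("pics/w2.png",c["image"][...,::-1]);print(T,manip.get_contact_force(),manip.get_time())
E
```

```text
[0.5782 0.1057 0.3587] [-0.1753 -0.216  -0.0409] 12.5417
```

View pics/w2.png

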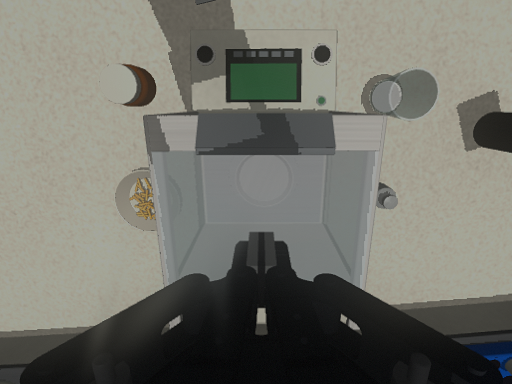

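The cover's front edge (row ~113) is now flush with the shield's front frame, so it is shut, and the neighbours look untouched. The tare sensor, the robot's right, is at (205,53) in this turned-round view. On to the tare.

```bash
python3 - <<'E'
from h import *
from rig import manip
np.set_printoptions(precision=4,suppress=True)
c=manip.camera("wrist");t=onz(c,(205,53.5),.045,np.load("W.npy"));print("tare from wrist",t)
if np.linalg.norm(t-TARE)>.008: raise SystemExit
x,y=TARE[:2];o=manip.get_ee_rot();o=orient(1)
manip.move_to([x,y,.33],o)
manip.servo_line([x,y,.13],rate=.15)
manip.servo_line([x,y,.090],rate=.05)
t0=manip.get_time();print(manip.get_position(),manip.get_contact_force())
manip.hold(1.0);s=manip.camera("scene");manip.hold(1.5);print(manip.get_time()-t0,manip.get_position(),manip.get_contact_force())
manip.servo_line([x,y,.26],rate=.15)
q=manip.get_position(); manip.servo_line([.37,-.06,.33],rate=.15)
manip.move_to([.30,-.35,.33],o)
manip.hold(.2)
print(manip.get_position(),manip.get_time())
a=manip.camera("scene");b=manip.camera("top")
A=cv2.resize(a["image"][100:300,130:330],(400,400),interpolation=2);B=cv2.resize(s["image"][100:300,130:330],(400,400),interpolation=2)
cv2.imwrite("pics/end.png",np.hstack([B,A])[...,::-1])
import pickle;pickle.dump({"scene":a,"top":b},open("d1.pkl","wb"))
E
```

```text
tare from wrist [0.4259 0.0397 0.045 ]
[0.4241 0.038  0.0901] [ 0.7876 -0.0577 -0.2894]
2.5500000000000007 [0.424 0.038 0.09 ] [-0.3315  1.1581 -0.6709]
[ 0.3007 -0.3491  0.3301] 21.9583
```

View pics/end.png

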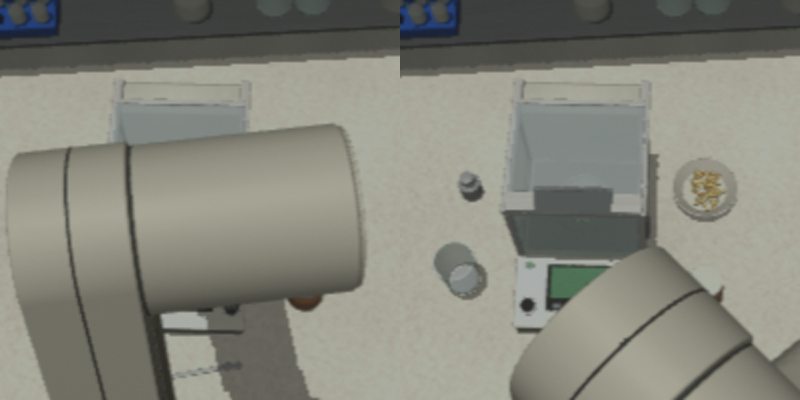

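```bash
python3 - <<'E'
from h import *
import pickle
d0=pickle.load(open("d0.pkl","rb"));d=pickle.load(open("d1.pkl","rb"))
f=lambda a:cv2.resize(np.clip(a[105:265,150:310,::-1]*1.5,0,255).astype(np.uint8),(400,400),interpolation=2)
cv2.imwrite("pics/end2.png",np.hstack([f(d0["top"]["image"]),f(d["top"]["image"])]))
a=d["scene"]; k=lambda u,v:((u-400+.5)/2-.5+130,(v+.5)/2-.5+100)
for p in((535,187),(611,190)):
    w=onz(a,k(*p),.261); print(w, (w-np.array([.5664,.1085,0]))@bx)
E
```

```text
[0.54084778 0.16443197 0.261     ] -0.03050259150626424
[0.52939394 0.05707823 0.261     ] -0.032207297095688286
```

View pics/end2.png

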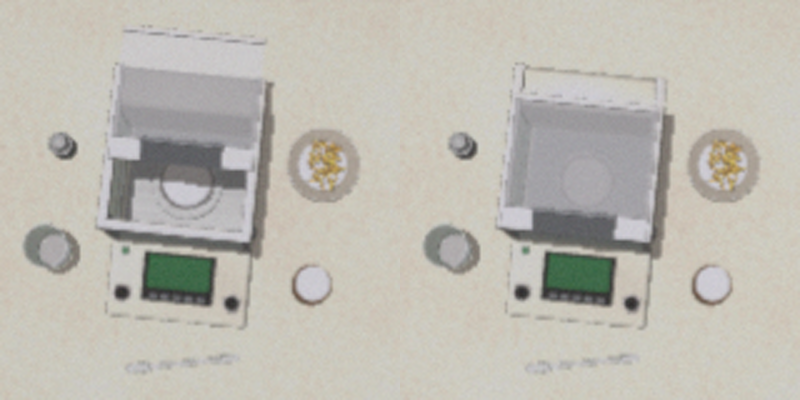

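Cover closed, with its front flush with the frame. The dish, spatula, jar, beaker, weight and pasta dish are unmoved between the two top views, and the arm is well clear.

```bash
python3 -c "
from rig import manip
print(manip.get_time(),manip.get_contact_force());manip.sign_off()"
```

```text
22.0583 [-0.05731693 -0.47776928  0.07679128]
the job is handed in; nothing more can be done
```

The cover is shut, the tare gesture was made over the right-hand sensor, and the job was handed in at about 22 s of the 48 s allowed.

- **Cover:** I pushed the ledge forward with the closed fingertips until the front stop stopped it. It travelled about 96 mm, and the last pictures show it flush with the shield's front frame. On the last 4 mm step against the stop the tool force rose to about 23 N, firmer than "gently" but well under the 120 N wrist limit.
- **Tare:** The fingertips were held about 23 mm above the right-hand sensor for 2.55 s, with no contact force above the noise. The hand then went straight up and well away to the right. It never went low over the print sensor.
- **Position checks:** Different views put the sensor and ledge within about 4 mm of each other.
- **Other objects:** The before and after top views show the dish and the objects around the balance unmoved. The colour meter and pen were outside that cropped view, so I did not check them there.
- **Not confirmed:** The pictures are too coarse to read the display, so I could not see the tare register.

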